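Find the full sample can by its weight and hang it on the rail

ROBOT

A 6-joint arm with a two-finger parallel gripper is mounted at the origin on the work surface. World frame = base frame: x ahead of the robot, y to its left, z up, the work surface at z = 0. Lengths are in m, angles in rad, forces in N, time in s.
With the tool pointing down it reaches from about 0.35 to 0.975 m from the base axis. Payload 7.1 kg.
Tool frame: the origin (TCP) lies midway between the tips of the shut fingers; the grasp point (between the pads) lies robot.grasp_offset behind it (robot.grasp_offset is the distance from the TCP to the grasp point, in m); z points along the fingers, x is the direction in which the jaws open and shut, and the axes are right-handed (so a half turn about z gives the same grasp; the last joint's range is limited). The gripper opens to 88 mm and grips with 3 to 60 N. Pads are 20 mm wide; open, the fingers measure 115 mm over their backs; the gripper's body (75 mm by 178 mm) begins 61 mm behind the grasp point.
Start: joints at [1.119, 0.423, 1.63, -0, 1.089, -0.019], TCP at [0.262, 0.567, 0.223] pointing down, gripper open.
Joint ranges: [-3, 3], [-0.9, 2.11], [0.09, 2.58], [-1.31, 4.45], [0.11, 2.69], [-2.54, 2.54]. Speed limits (rad/s): [2.39, 2.39, 3.01, 3.14, 3.14, 3.14].

INTERFACE

Orientations are given as [roll, pitch, yaw] about the fixed x, y, z axes, in that order (R = Rz(yaw) Ry(pitch) Rx(roll)).
In Python, from station import robot, eyes gives the robot as it stands.
- The arm moves only by the shell command python3 -m handwheel 'ROWS'. ROWS is JSON, one flat list of numbers, 7 for each row, row after row: the turn, a rotation vector about the tool's x, y, z in rad, then the shift along the tool's x, y, z in mm, then the closure, from 0 (fully open) to 1 (shut). A call has 1 to 8 rows; each row shifts and turns the commanded pose from where the row before left it, along the tool's axes as they then stand; what a row does not reach is not made up. A row lasts 1/8 s, in which the tool goes at most 62.5 mm and 10.7 degrees, less where a joint would pass 70% of its speed; a pose out of reach is approached as far as the arm can. A call with a gripper value outside its range is refused whole. The fingers move at their own pace and stop on an object; the grip force is fixed at half the most. Time passes only in rows, so rows that do not move let the fingers close. It gives the time, the measured TCP pose, the force and the opening at its end, in the units of the state.
- robot.get_state(): the state, without advancing time (a new reading comes with each control period).
- eyes.snapshot(name): name is "scene" or "top" or "wrist"; returns (picture, depth): 420x560x3 uint8, red, green, blue; 420x560 float32, m along the optical axis (not along the pixel's ray), 0 where there is no reading.
- eyes.camera_info(name): a dict with "K" (3x3 intrinsics, pixels), "dist" ([k1, k2, p1, p2, k3] as OpenCV has them; the pictures are not rectified), "R" (3x3) and "t" (3): a world point X has camera coordinates R X + t. Camera axes: x right, y down, z forward; pixel columns grow to the right and rows downward; lengths in m; the calibration is good to about 2 mm. A picture is of the moment at which its call begins: read the wrist's pose just before it. camera_info takes no time and is no camera call; for the wrist camera it gives the pose at the moment of the call.
- robot.job_done(): hands the job in, once; it reports no verdict.
Trained networks look in the newest picture that a camera, given by its name, has taken for a name from the list of things; names that differ only in an ending like _2 or _b are one class to them, and where a whole thing is asked for, a point or a joint stands for the part that bears it (a point fixed in the world has none). Each returns a list of dicts, best first, with "confidence" (0 to 1); they miss things now and then, are a little off and sometimes report something else, mostly with a low value. They report only what shows in the picture. A call takes as long as a camera call. They do not tell look-alikes from the thing itself.
- eyes.spot_in(camera, query): "rect" ([left, top, right, bottom] in pixels, round what is visible of it).
The state is a dict: "time_s": time; "q": joint angles; "dq": joint speeds; "effort": joint torques, N m; "eef_pos": TCP position; "tool_rot": TCP orientation; "contact_force": force on the tool from outside, world axes, zero at the start; "torque": the same for the moment, N m; "grip_width": opening from 0.0 (shut) to 1.0 (fully open).
Only numpy, scipy, OpenCV 4.12 (cv2) and the standard library are available. Lean on these libraries where they do the work, as an engineer would, in place of code of your own. Each camera call takes 0.05 s, during which the arm holds its last target.

TASK

Two of the three closed sample cans are empty and one still holds its soil core: lift them to feel which is the heavy one, and hang that one by its hook over the bar of the rail, leaving it hanging freely. The two empty cans must end up standing on the bench where they were, so put down any that you lift on its own spot. Keep all cans upright and do not disturb the other things on the bench.

Things in the scene. Friction and masses are not known exactly. Their poses are not given: they have to be found in the camera images.
- can_a: closed brass sample can with a hook on its lid, one of three identical ones: 70 mm diameter (lid 73), lid top at z = 62 mm, grip top at z = 161 mm. Origin: centre of the underside, z up. Empty about 0.2 kg, full about 0.5 kg; they look the same, and which of the three is full changes every time
- can_a_hook (a point): steel hook on the lid, 14 mm wide (y), open to the can's +x: stem at x = -20 mm up from the lid; flat arch 6 mm thick from x = -23 to 23 mm; tip at x = 20 mm reaching 18 mm below the arch. Stem and tip 6 mm thick: inside 34 mm wide, way in between tip and lid 38 mm high. Point: centre of the arch's underside, 118 mm above the can's underside, rests on the bar when hung
- can_a_grip (a point): black grip block on top of the hook arch, 26 (x) x 14 (y) x 37 mm, from 124 to 161 mm above the can's underside, on its axis. Point: 146 mm above the underside; grip it from above, fingers closing along the can's y
- can_b: as can_a, same shape, size and looks
- can_b_hook (a point): the same point on can_b
- can_b_grip (a point): the same point on can_b
- can_c: as can_a, same shape, size and looks
- can_c_hook (a point): the same point on can_c
- can_c_grip (a point): the same point on can_c
- rail: steel hanging rail, fixed to the bench: a round horizontal bar 16 mm in diameter along its own y, its centreline 180 mm above the bench, between two 16 mm posts at y = +-140 mm with 120 x 50 x 12 mm feet. Origin: on the bench below the middle of the bar
- rail_mid (a point): middle of the bar, on its centreline; axes as the rail
- brush: brush with wooden handle lying between two cans; origin: underside, bench level; leave alone
- spatula: steel spatula with wooden handle lying between two cans; origin: underside, bench level; leave alone
- tin: small aluminium moisture tin, 56 mm diameter, 36 mm high, on the bench beneath or near the bar; origin: centre of the underside; leave alone
- case_1: flat red plastic case, 70 x 190 x 30 mm, on the bench beyond the rail; origin: centre of the underside; leave alone
- cylinder_glass: measuring cylinder, 38 mm rim, 204 mm high, on a round blue 86 mm foot, at the left of the bench; origin: centre of the underside; leave alone
- mallet: wooden mallet lying at the right of the bench; head 52 mm diameter, 90 mm long, handle 170 mm; origin: on the bench below the centre of the head; leave alone
There are look-alikes about, which are no part of the job. What is shaped like the can_a but green or purple is not meant.

How it is judged:
At the end, for the whole second after the job is handed in: The full can hangs still from the bar: over 3.3 N on the rail, underside over 50 mm up, tilt under 0.3 rad, arch centre within 25 mm of the bar across, -5 to 20 mm above it, 130 mm along. Empty cans stand still, underside under 6 mm, tilt under 0.08 rad, within 60 mm of their starts (((contact force between can_a and rail above 3.3 N and height (world z) of can_a above 0.05 m and angle between can_a's own z axis and vertical below 0.3 rad and linear speed of each of can_a, can_b, can_c below 0.03 m/s and angular speed of can_a below 0.3 rad/s and x of can_a_hook in the frame of rail_mid between -0.025 and 0.025 m and y of can_a_hook in the frame of rail_mid between -0.13 and 0.13 m and z of can_a_hook in the frame of rail_mid between -0.005 and 0.02 m and distance of each of can_b, can_c from where it was at the start of the episode below 0.06 m and angle between each of can_b, can_c's own z axis and vertical below 0.08 rad and height (world z) of each of can_b, can_c below 0.006 m) or (distance of each of can_a, can_c from where it was at the start of the episode below 0.06 m and angle between each of can_a, can_c's own z axis and vertical below 0.08 rad and height (world z) of each of can_a, can_c below 0.006 m and linear speed of each of can_a, can_b, can_c below 0.03 m/s and contact force between can_b and rail above 3.3 N and height (world z) of can_b above 0.05 m and angle between can_b's own z axis and vertical below 0.3 rad and angular speed of can_b below 0.3 rad/s and x of can_b_hook in the frame of rail_mid between -0.025 and 0.025 m and y of can_b_hook in the frame of rail_mid between -0.13 and 0.13 m and z of can_b_hook in the frame of rail_mid between -0.005 and 0.02 m) or (distance of each of can_a, can_b from where it was at the start of the episode below 0.06 m and angle between each of can_a, can_b's own z axis and vertical below 0.08 rad and height (world z) of each of can_a, can_b below 0.006 m and linear speed of each of can_a, can_b, can_c below 0.03 m/s and contact force between can_c and rail above 3.3 N and height (world z) of can_c above 0.05 m and angle between can_c's own z axis and vertical below 0.3 rad and angular speed of can_c below 0.3 rad/s and x of can_c_hook in the frame of rail_mid between -0.025 and 0.025 m and y of can_c_hook in the frame of rail_mid between -0.13 and 0.13 m and z of can_c_hook in the frame of rail_mid between -0.005 and 0.02 m))); the robot touches nothing.
It fails at once if a can tips by more than 0.7 rad (angle between any of can_a, can_b, can_c's own z axis and vertical above 0.7 rad).
It fails at once if one of the other things on the bench is moved by more than 40 mm (distance of any of brush, spatula, tin, case_1, cylinder_glass, mallet from where it was at the start of the episode above 0.04 m).
It also fails if it takes over 64 s, if anything falls off the work surface, if the arm or the gripper's body presses on something with over 40 N, if the wrist force passes 120 N, or if a joint passes its speed limit or range.

## Working session

There is one attempt and no reset: what is moved stays moved. The work goes in short steps, Python scripts to look and compute and a shell command to move; the robot and the scene stay as the last step left them, time stands still between calls to the robot, and variables do not carry over. Pictures are saved under pics/ and viewed, and the job is handed in when it is done.

```bash
ls; mkdir -p pics; python3 - <<'E'
from station import robot, eyes
import cv2, numpy as np
s=robot.get_state(); print({k:np.round(v,3).tolist() for k,v in s.items()}); print(robot.grasp_offset)
for n in ["scene","top"]:
    p,d=eyes.snapshot(n); cv2.imwrite(f"pics/{n}0.png",p[:,:,::-1]); np.save(f"{n}0.npy",d)
    i=eyes.camera_info(n); print(n,np.round(i["K"],1).tolist(),i["dist"],np.round(i["R"],3).tolist(),np.round(i["t"],3).tolist())
E
```

```text
pics
{'time_s': 0.0, 'q': [1.119, 0.424, 1.631, -0.0, 1.089, -0.019], 'dq': [0.0, -0.0, -0.001, 0.001, -0.003, -0.0], 'effort': [-0.001, -54.463, -27.366, 0.064, 0.023, -0.0], 'eef_pos': [0.262, 0.567, 0.222], 'tool_rot': [3.142, 0.002, 1.138], 'contact_force': [0.409, 0.783, 0.268], 'torque': [-0.016, 0.058, 0.014], 'grip_width': 1.002}
0.0187
scene [[383.5, 0.0, 280.5], [0.0, 383.5, 204.4], [0.0, 0.0, 1.0]] [-0.04216984  0.          0.          0.          0.        ] [[-0.293, 0.956, -0.012], [0.615, 0.179, -0.768], [-0.732, -0.233, -0.64]] [0.19, -0.258, 1.504]
top [[409.2, 0.0, 280.2], [0.0, 409.2, 208.8], [0.0, 0.0, 1.0]] [-0.09391884  0.          0.          0.          0.        ] [[-0.013, -1.0, 0.024], [-0.989, 0.009, -0.149], [0.149, -0.025, -0.989]] [-0.005, 0.597, 1.023]
```

View pics/scene0.png

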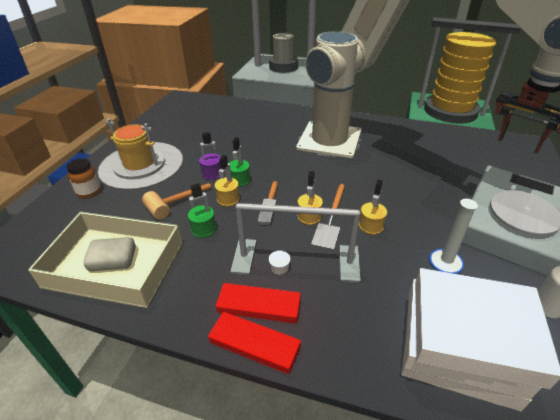

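View pics/top0.png

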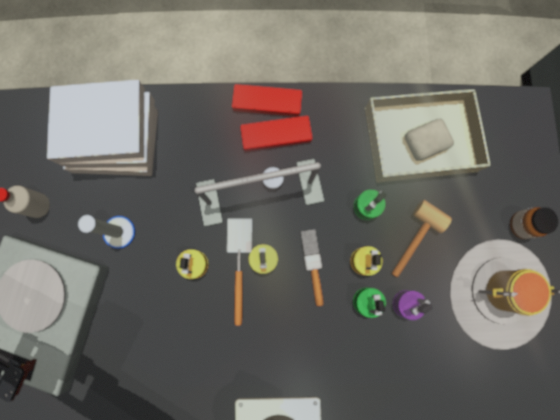

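The top view shows brass cans at about (191,264), (263,258) and (367,261). The candidates that could be confused with them are green (370,205), green (370,303), purple (411,305), and the orange/yellow pot at (525,290). I choose the three yellow ones. Next I measure them and check with close crops.

```bash
cat > h.py <<'E'
import numpy as np, cv2
from station import robot, eyes
def cloud(n,d):
    i=eyes.camera_info(n); K=np.array(i["K"]);D=np.array(i["dist"]);R=np.array(i["R"]);t=np.array(i["t"])
    h,w=d.shape; u,v=np.meshgrid(np.arange(w),np.arange(h))
    p=cv2.undistortPoints(np.stack([u,v],-1).reshape(-1,1,2).astype(float),K,D).reshape(h,w,2)
    c=np.dstack([p[...,0]*d,p[...,1]*d,d])
    return (c-t)@R
def proj(n,X):
    i=eyes.camera_info(n); K=np.array(i["K"]);R=np.array(i["R"]);t=np.array(i["t"])
    return cv2.projectPoints(np.atleast_2d(np.array(X,float)),cv2.Rodrigues(R)[0],t,K,np.array(i["dist"]))[0].reshape(-1,2)
E
python3 - <<'E'
from h import *
im=cv2.imread("pics/top0.png"); sc=cv2.imread("pics/scene0.png")
d=np.load("top0.npy"); P=cloud("top",d); d2=np.load("scene0.npy"); P2=cloud("scene",d2)
for q in ["can_a","rail","tin","can_a_grip"]:
    eyes.snapshot("top")
    print(q,[(np.round(r["rect"]).tolist(),round(r["confidence"],2)) for r in eyes.spot_in("top",q)])
for nm,(u,v) in dict(L=(191,264),M=(263,258),R=(367,261)).items():
    sub=P[v-25:v+25,u-25:u+25].reshape(-1,3); dd=d[v-25:v+25,u-25:u+25].ravel(); sub=sub[dd>0]
    lid=sub[(sub[:,2]>.054)&(sub[:,2]<.072)]
    (cx,cy),r=cv2.minEnclosingCircle(lid[:,:2].astype(np.float32)*1000)
    top=sub[(sub[:,2]>.1)]
    print(nm,"lid",round(cx),round(cy),round(r,1),len(lid),"mean",lid.mean(0).round(3),"hi z",np.sort(top[:,2])[-5:].round(3),len(top),top.mean(0).round(3))
    hi=sub[sub[:,2]>.145]; print("  grip",len(hi),hi.mean(0).round(4) if len(hi) else '')
    # scene cloud
    m=(np.hypot(P2[...,0]-cx/1000,P2[...,1]-cy/1000)<.06)&(d2>0)
    q=P2[m]; 
    for a,b in ((.056,.07),(.1,.13),(.13,.17)):
        s=q[(q[:,2]>a)&(q[:,2]<b)]; print("  sc",a,len(s),s.mean(0).round(4) if len(s) else '', (s.min(0).round(3),s.max(0).round(3)) if len(s) else '')
for n,PP,dd in(("top",P,d),("sc",P2,d2)):
    m=(PP[...,2]>.165)&(PP[...,2]<.2)&(PP[...,0]>.5)&(PP[...,0]<.95)&(np.abs(PP[...,1])<.3)&(dd>0)
    b=PP[m]; print(n,len(b),b.min(0).round(3),b.max(0).round(3),b.mean(0).round(4)); 
    if len(b)>5: print(cv2.fitLine(b[:,:2].astype(np.float32),cv2.DIST_HUBER,0,.01,.01).ravel().round(4))
cv2.imwrite("pics/c1.png",np.hstack([cv2.resize(im[160:340,150:430],None,fx=2.8,fy=2.8,interpolation=3)]))
cv2.imwrite("pics/c2.png",cv2.resize(sc[120:300,150:430],None,fx=2.8,fy=2.8,interpolation=3))
E
```

```text
can_a [([389.0, 288.0, 433.0, 319.0], 0.96), ([352.0, 290.0, 388.0, 315.0], 0.89), ([180.0, 248.0, 207.0, 278.0], 0.88), ([248.0, 245.0, 279.0, 275.0], 0.67), ([349.0, 248.0, 379.0, 276.0], 0.64), ([353.0, 187.0, 384.0, 218.0], 0.62)]
rail [([195.0, 158.0, 326.0, 227.0], 0.68)]
tin [([265.0, 170.0, 284.0, 191.0], 0.76)]
can_a_grip [([354.0, 288.0, 386.0, 318.0], 0.97), ([394.0, 292.0, 438.0, 322.0], 0.95), ([349.0, 246.0, 384.0, 274.0], 0.9), ([355.0, 190.0, 389.0, 216.0], 0.9), ([248.0, 243.0, 277.0, 274.0], 0.62)]
L lid 457 218 36.7 482 mean [0.456 0.211 0.062] hi z [0.163 0.164 0.164 0.164 0.164] 164 [0.457 0.215 0.141]
  grip 76 [0.4569 0.2162 0.1591]
  sc 0.056 342 [0.4617 0.2181 0.0598] (array([0.425, 0.182, 0.056]), array([0.496, 0.253, 0.069]))
  sc 0.1 69 [0.4731 0.2173 0.1161] (array([0.437, 0.209, 0.1  ]), array([0.485, 0.228, 0.129]))
  sc 0.13 81 [0.465  0.2182 0.1491] (array([0.447, 0.21 , 0.13 ]), array([0.474, 0.226, 0.161]))
M lid 469 34 36.4 531 mean [0.468 0.033 0.062] hi z [0.163 0.163 0.164 0.165 0.165] 120 [0.468 0.033 0.144]
  grip 66 [0.4684 0.0334 0.1606]
  s
[... 277 characters left out ...]
.042, 0.161]))
R lid 460 -233 37.0 460 mean [ 0.459 -0.225  0.062] hi z [0.163 0.164 0.165 0.165 0.166] 175 [ 0.459 -0.23   0.141]
  grip 81 [ 0.4595 -0.2312  0.1588]
  sc 0.056 267 [ 0.464  -0.2315  0.06  ] (array([ 0.426, -0.268,  0.056]), array([ 0.496, -0.197,  0.069]))
  sc 0.1 83 [ 0.4682 -0.231   0.1164] (array([ 0.437, -0.242,  0.101]), array([ 0.487, -0.224,  0.129]))
  sc 0.13 85 [ 0.4647 -0.2307  0.1477] (array([ 0.448, -0.241,  0.13 ]), array([ 0.477, -0.225,  0.161]))
top 895 [ 0.612 -0.253  0.165] [0.684 0.186 0.193] [0.6486 0.043  0.1864]
[ 0.1995 -0.9799  0.6467  0.0524]
sc 870 [ 0.619 -0.1    0.166] [0.687 0.188 0.188] [0.654  0.0465 0.1816]
[ 0.1961 -0.9806  0.6509  0.066 ]
```

View pics/c1.png

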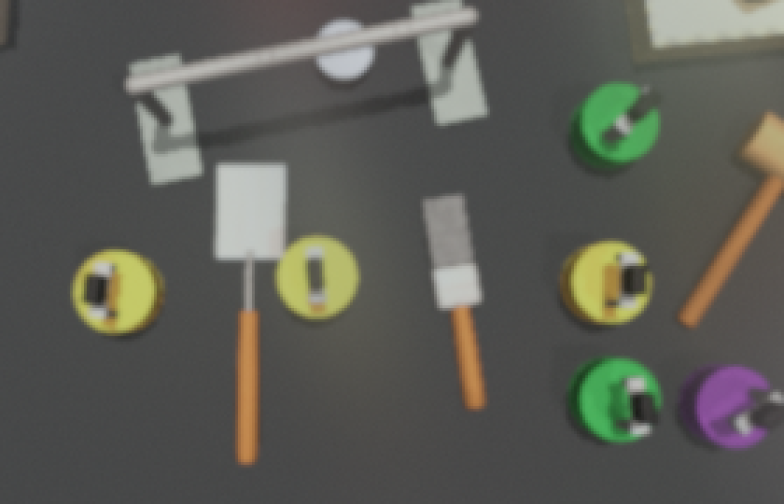

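View pics/c2.png

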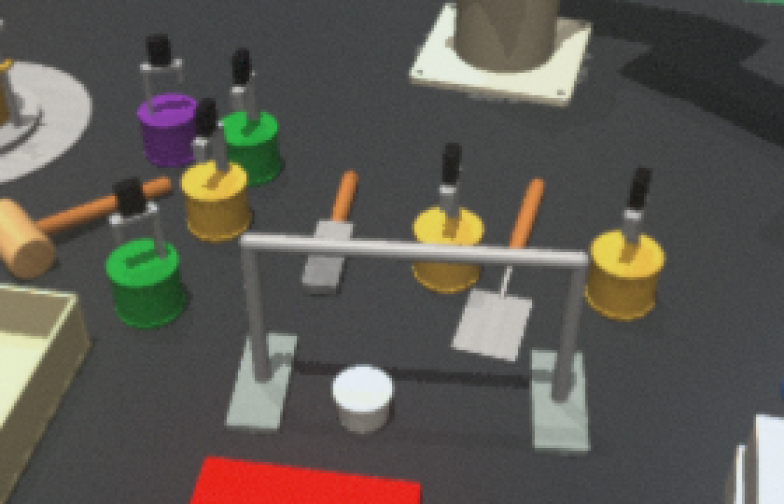

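```bash
python3 - <<'E'
from h import *
d=np.load("top0.npy"); P=cloud("top",d); d2=np.load("scene0.npy"); P2=cloud("scene",d2)
for nm,c in dict(L=(.460,.218),M=(.469,.0345),R=(.462,-.232)).items():
  for n,PP,dd in (("top",P,d),("sc",P2,d2)):
    m=(np.hypot(PP[...,0]-c[0],PP[...,1]-c[1])<.04)&(dd>0); q=PP[m]
    for a,b in ((.072,.095),(.1,.128),(.13,.17)):
        s=q[(q[:,2]>a)&(q[:,2]<b)]
        if len(s)<4: print(nm,n,a,len(s)); continue
        s=s[np.hypot(*(s[:,:2]-c).T)<.035]
        l=cv2.fitLine(s[:,:2].astype(np.float32),cv2.DIST_HUBER,0,.001,.001).ravel()
        print(nm,n,a,len(s),"mean",s.mean(0).round(4),"yaw%.0f"%np.degrees(np.arctan(l[1]/l[0])),s.min(0).round(3)[:2],s.max(0).round(3)[:2])
E
```

```text
L top 0.072 4 mean [0.4364 0.2133 0.0811] yaw-13 [0.433 0.213] [0.438 0.214]
L top 0.1 70 mean [0.4562 0.2157 0.1221] yaw-9 [0.433 0.208] [0.479 0.227]
L top 0.13 92 mean [0.4569 0.2153 0.1552] yaw-5 [0.445 0.209] [0.469 0.226]
L sc 0.072 10 mean [0.4404 0.2255 0.0848] yaw-17 [0.437 0.224] [0.443 0.227]
L sc 0.1 68 mean [0.4731 0.2172 0.1159] yaw-16 [0.437 0.209] [0.485 0.228]
L sc 0.13 81 mean [0.465  0.2182 0.1491] yaw-16 [0.447 0.21 ] [0.474 0.226]
M top 0.072 0
M top 0.1 53 mean [0.4671 0.0329 0.1238] yaw5 [0.446 0.026] [0.491 0.042]
M top 0.13 66 mean [0.4684 0.0334 0.1606] yaw3 [0.457 0.027] [0.48  0.041]
M sc 0.072 12 mean [0.4511 0.0378 0.0822] yaw55 [0.448 0.036] [0.455 0.04 ]
M sc 0.1 62 mean [0.4823 0.0368 0.1159] yaw-4 [0.444 0.029] [0.494 0.043]
M sc 0.13 77 mean [0.4756 0.0358 0.1495] yaw-1 [0.457 0.027] [0.485 0.042]
R top 0.072 6 mean [ 0.4405 -0.2249  0.0852] yaw-2 [ 0.438 -0.225] [ 0.443 -0.224]
R top 0.1 73 mean [ 0.4594 -0.2303  0.1225] yaw-5 [ 0.437 -0.241] [ 0.483 -0.224]
R top 0.13 101 mean [ 0.4593 -0.2303  0.1547] yaw2 [ 0.446 -0.239] [ 0.472 -0.225]
R sc 0.072 31 mean [ 0.4419 -0.231   0.0838] yaw-87 [ 0.435 -0.239] [ 0.446 -0.224]
R sc 0.1 78 mean [ 0.4684 -0.2311  0.1157] yaw-12 [ 0.437 -0.242] [ 0.487 -0.224]
R sc 0.13 85 mean [ 0.4647 -0.2307  0.1477] yaw-19 [ 0.448 -0.241] [ 0.477 -0.225]
```

All three stems are on the low-x side, so every hook opens toward +x. Now I move over the left can, raising first to clear the cylinder, and look with the wrist camera.

```bash
cat >> h.py <<'E'
from scipy.spatial.transform import Rotation as Ro
def delta(pos,yaw_deg):
    s=robot.get_state(); R=Ro.from_euler("xyz",s["tool_rot"])
    T=Ro.from_euler("xyz",[np.pi,0,np.radians(yaw_deg)])
    print("shift mm (tool)",(R.inv().apply(np.array(pos)-s["eef_pos"])*1000).round(1),"turn",(R.inv()*T).as_rotvec().round(3),"shift after turn",(T.inv().apply(np.array(pos)-s["eef_pos"])*1000).round(1),"t",round(s["time_s"],2),"tcp",np.round(s["eef_pos"],4),"yaw",round(np.degrees(s["tool_rot"][2]),1),"F",np.round(s["contact_force"],2),"g",round(s["grip_width"],3))
E
python3 - <<'E'
from h import *
delta((.4575,.217,.30),80)
E
```

```text
shift mm (tool) [-236.1  324.3  -77.3] turn [-0.     0.    -0.258] shift after turn [-311.1  253.3  -77.4] t 0.5 tcp [0.2621 0.5673 0.2226] yaw 65.2 F [-0.31 -0.82 -0.17] g 1.001
```

```bash
python3 -m handwheel '[0,0,-0.129,0,0,-38,0, 0,0,-0.129,0,0,-39,0]'; python3 -m handwheel '[0,0,0,-20,15,0,0, 0,0,0,-45,37,0,0, 0,0,0,-45,37,0,0, 0,0,0,-45,37,0,0, 0,0,0,-45,37,0,0, 0,0,0,-45,37,0,0, 0,0,0,-46,38,0,0, 0,0,0,-20,15,0,0]'; python3 - <<'E'
from h import *
delta((.4575,.217,.30),80)
c=eyes.camera_info("wrist"); p,d=eyes.snapshot("wrist"); cv2.imwrite("pics/w1.png",p[:,:,::-1]); np.save("w1.npy",d)
print(proj("wrist",[(.4575,.217,.161)]),-np.array(c["R"]).T@c["t"])
E
```

```text
time_s: 0.75
eef_pos: [0.2619, 0.5671, 0.3001]
tool_rot: [-3.141, 0.001, 1.4]
contact_force: [0.9, -0.2, -0.8]
grip_width: 1.0
time_s: 1.75
eef_pos: [0.4575, 0.2137, 0.2987]
tool_rot: [-3.141, 0.001, 1.392]
contact_force: [-0.0, 0.9, 0.5]
grip_width: 1.0
shift mm (tool) [ 3.3 -0.6 -1.3] turn [-0.001  0.001 -0.005] shift after turn [ 3.3 -0.5 -1.3] t 1.75 tcp [0.4575 0.2137 0.2987] yaw 79.7 F [-0.02  0.94  0.54] g 1.0
[[288.87491102 201.59326487]] [0.3816559  0.22768427 0.46094494]
```

View pics/w1.png

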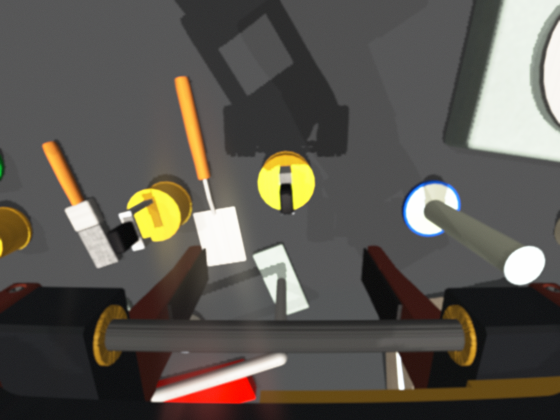

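The wrist view shows the left can at (287,180). Its grip block lies along the image vertical, so it is nearly aligned with the tool. The middle can is at (155,212).

```bash
cat >> h.py <<'E'
def grip(n,d,c,r=.035):
    P=cloud(n,d); m=(np.hypot(P[...,0]-c[0],P[...,1]-c[1])<r)&(d>0); q=P[m]
    for a,b in ((.105,.13),(.15,.175),(.054,.072)):
        s=q[(q[:,2]>a)&(q[:,2]<b)]
        if len(s)<10: continue
        (x,y),(w,h),an=cv2.minAreaRect(s[:,:2].astype(np.float32)*1000)
        print(a,len(s),"rect c",round(x,1),round(y,1),"size",round(w,1),round(h,1),"ang",round(an,1),"circ",np.round(cv2.minEnclosingCircle(s[:,:2].astype(np.float32)*1000)[0],1))
E
python3 - <<'E'
from h import *
grip("wrist",np.load("w1.npy"),(.4575,.217))
grip("top",np.load("top0.npy"),(.4575,.217))
E
```

```text
0.105 172 rect c 457.1 215.4 size 13.9 46.4 ang 84.6 circ [457.2 214.9]
0.15 368 rect c 456.7 215.3 size 14.0 25.7 ang 80.5 circ [457.  215.4]
0.054 1690 rect c 456.6 216.6 size 68.6 66.9 ang 79.8 circ [457.5 217. ]
0.105 72 rect c 456.6 217.9 size 14.3 46.1 ang 83.5 circ [456.3 214.1]
0.15 70 rect c 456.5 217.8 size 15.6 22.8 ang 89.4 circ [456.5 216.5]
0.054 433 rect c 457.1 216.9 size 69.2 67.8 ang 89.6 circ [457.5 217.1]
```

```bash
python3 -m handwheel '[0,0,-0.035,3,0,40,0, 0,0,0,0,0,55,0, 0,0,0,0,0,45,0, 0,0,0,0,0,26,0, 0,0,0,0,0,6,0, 0,0,0,0,0,0,0]'; python3 -m handwheel '[0,0,0,0,0,0,1, 0,0,0,0,0,0,1, 0,0,0,0,0,0,1, 0,0,0,0,0,0,1, 0,0,0,0,0,0,1, 0,0,0,0,0,0,1]'; python3 - <<'E'
from h import *
delta((.457,.2165,.1275),82)
E
```

```text
time_s: 2.55
eef_pos: [0.4575, 0.22, 0.1277]
tool_rot: [-3.141, 0.0, 1.431]
contact_force: [0.1, 0.4, -0.7]
grip_width: 1.0
time_s: 3.3
eef_pos: [0.4577, 0.2201, 0.1276]
tool_rot: [-3.142, 0.0, 1.431]
contact_force: [0.0, 0.3, -0.3]
grip_width: 0.354
shift mm (tool) [-3.6 -0.2  0.1] turn [-0.  0. -0.] shift after turn [-3.6 -0.2  0.1] t 3.3 tcp [0.4577 0.2201 0.1276] yaw 82.0 F [ 0.01  0.27 -0.31] g 0.354
```

```bash
python3 -m handwheel '[0,0,0,-3,0,0,1, 0,0,0,0,0,0,1, 0,0,0,0,0,0,1, 0,0,0,0,0,0,1, 0,0,0,0,0,0,1]'; python3 -m handwheel '[0,0,0,0,0,-5,1, 0,0,0,0,0,-15,1, 0,0,0,0,0,-15,1, 0,0,0,0,0,-5,1, 0,0,0,0,0,0,1, 0,0,0,0,0,0,1, 0,0,0,0,0,0,1]';  python3 - <<'E'
from h import *
delta((.457,.2165,.1275),82)
E
```

```text
time_s: 3.92
eef_pos: [0.4572, 0.2171, 0.1276]
tool_rot: [-3.141, 0.0, 1.431]
contact_force: [0.6, -0.7, -1.5]
grip_width: 0.158
time_s: 4.8
eef_pos: [0.4569, 0.2169, 0.1672]
tool_rot: [-3.141, 0.001, 1.431]
contact_force: [-0.3, -0.0, -1.4]
grip_width: 0.16
shift mm (tool) [-0.4  0.2 39.7] turn [-0.001  0.001 -0.   ] shift after turn [-0.4  0.1 39.7] t 4.8 tcp [0.4569 0.2169 0.1672] yaw 82.0 F [-0.3  -0.01 -1.4 ] g 0.16
```

```bash
for k in 1 2 3 4; do python3 -m handwheel '[0,0,0,0,0,0,1]' | grep -E "contact|width"; done; python3 - <<'E'
from h import *
p,d=eyes.snapshot("scene"); cv2.imwrite("pics/s1.png",cv2.resize(p[100:310,300:450,::-1],None,fx=2.5,fy=2.5))
E
```

```text
contact_force: [-0.4, -0.8, -1.8]
grip_width: 0.159
contact_force: [0.1, -1.2, -0.9]
grip_width: 0.158
contact_force: [0.8, -0.0, -2.2]
grip_width: 0.157
contact_force: [-0.3, 0.3, -1.9]
grip_width: 0.158
```

View pics/s1.png

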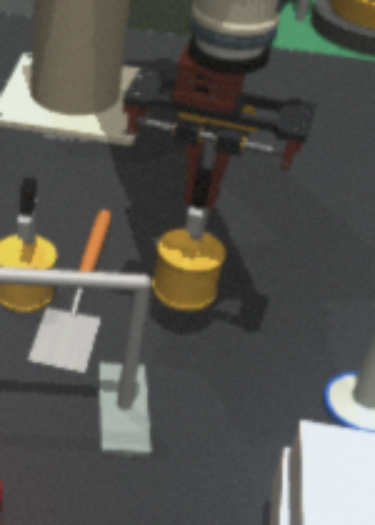

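The left can is held clear of the bench (centre near (188,270) in the crop). Fz averages about -1.7 N, so it is empty. I put it back.

```bash
python3 -m handwheel '[0,0,0,0,0,10,1, 0,0,0,0,0,15,1, 0,0,0,0,0,9,1, 0,0,0,0,0,4,1, 0,0,0,0,0,1.5,1, 0,0,0,0,0,0.3,1, 0,0,0,0,0,0,1, 0,0,0,0,0,0,1]'; python3 -m handwheel '[0,0,0,0,0,0,0.6, 0,0,0,0,0,0,0.6, 0,0,0,0,0,0,0.6, 0,0,0,0,0,0,0.6, 0,0,0,0,0,0,0.5]'; python3 - <<'E'
from h import *
delta((.4685,.034,.127),92)
E
```

```text
time_s: 6.35
eef_pos: [0.4574, 0.2172, 0.1282]
tool_rot: [3.141, -0.0, 1.431]
contact_force: [0.5, 0.2, -2.2]
grip_width: 0.153
time_s: 6.98
eef_pos: [0.4573, 0.2171, 0.1279]
tool_rot: [3.142, 0.0, 1.431]
contact_force: [0.5, -1.0, 0.2]
grip_width: 0.476
shift mm (tool) [-179.8   36.6    0.9] turn [ 0.     0.    -0.175] shift after turn [-183.4    4.8    0.9] t 6.97 tcp [0.4573 0.2171 0.1279] yaw 82.0 F [ 0.52 -0.98  0.25] g 0.476
```

```bash
python3 -m handwheel '[0,0,0,0,0,-20,0, 0,0,0,0,0,-50,0, 0,0,-0.087,0,0,-50,0, 0,0,-0.087,0,0,-32,0]'; python3 -m handwheel '[0,0,0,-30,1,0,0, 0,0,0,-45,1,0,0, 0,0,0,-45,1,0,0, 0,0,0,-43,1,0,0, 0,0,0,-20,1,0,0, 0,0,0,0,0,0,0]'; python3 - <<'E'
from h import *
delta((.4685,.034,.127),92)
p,d=eyes.snapshot("wrist"); cv2.imwrite("pics/w2.png",p[:,:,::-1]); np.save("w2.npy",d)
grip("wrist",d,(.4685,.034)); print("L"); grip("wrist",d,(.457,.217),.045)
E
```

```text
time_s: 7.48
eef_pos: [0.4578, 0.2173, 0.2824]
tool_rot: [3.139, -0.001, 1.608]
contact_force: [-0.1, 0.5, 0.4]
grip_width: 0.917
time_s: 8.22
eef_pos: [0.4685, 0.0333, 0.2799]
tool_rot: [3.142, 0.0, 1.602]
contact_force: [0.4, -0.6, 0.1]
grip_width: 1.002
shift mm (tool) [  0.7   0.  152.9] turn [ 0.     0.    -0.003] shift after turn [  0.7   0.  152.9] t 8.22 tcp [0.4685 0.0333 0.2799] yaw 91.8 F [ 0.39 -0.57  0.06] g 1.002
0.105 192 rect c 450.3 32.8 size 12.0 13.8 ang 2.2 circ [450.3  33. ]
0.15 414 rect c 467.0 34.0 size 25.4 13.2 ang 2.1 circ [467.2  34.4]
0.054 1845 rect c 467.6 33.9 size 67.8 69.4 ang 5.9 circ [468.5  34. ]
L
0.105 520 rect c 456.5 217.5 size 15.1 46.0 ang 82.3 circ [456.3 217.8]
0.15 530 rect c 455.9 217.4 size 14.6 26.5 ang 85.7 circ [455.9 217.4]
0.054 2253 rect c 455.4 213.5 size 63.7 72.2 ang 78.6 circ [456.2 217.2]
```

View pics/w2.png

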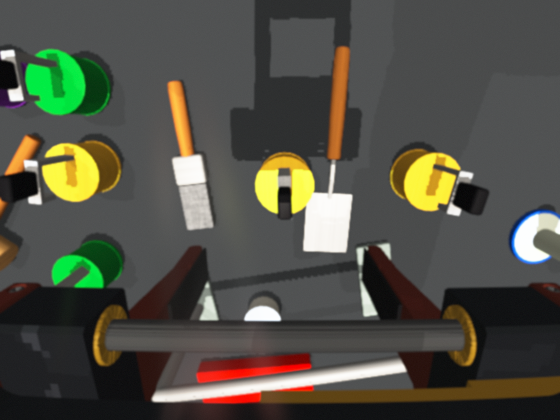

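The wrist view shows the middle can at (285,185), aligned with the tool, and the left can standing at (430,180) on its own spot. I descend on the middle can.

```bash
python3 -m handwheel '[0,0,0,0.5,0,30,0, 0,0,0,0,0,50,0, 0,0,0,0,0,42,0, 0,0,0,0,0,24,0, 0,0,0,0,0,6,0, 0,0,0,0,0,0,0.7]'; python3 -m handwheel '[0,0,0,0,0,0,1, 0,0,0,0,0,0,1, 0,0,0,0,0,0,1, 0,0,0,0,0,0,1, 0,0,0,0,0,0,1, 0,0,0,0,0,0,1, 0,0,0,0,0,0,1, 0,0,0,0,0,0,1]'; python3 -m handwheel '[0,0,0,0,0,0,1]'
python3 - <<'E'
from h import *
delta((.468,.034,.127),92)
E
```

```text
time_s: 9.02
eef_pos: [0.4687, 0.0355, 0.1281]
tool_rot: [3.142, -0.0, 1.606]
contact_force: [-0.2, 0.1, -0.4]
grip_width: 0.923
time_s: 10.02
eef_pos: [0.4683, 0.0348, 0.1277]
tool_rot: [-3.141, -0.0, 1.605]
contact_force: [0.2, -0.6, -2.0]
grip_width: 0.156
time_s: 10.15
eef_pos: [0.4683, 0.0349, 0.1277]
tool_rot: [-3.141, -0.0, 1.605]
contact_force: [-0.3, 0.6, -1.8]
grip_width: 0.16
shift mm (tool) [-0.9 -0.3  0.7] turn [-0.    -0.    -0.001] shift after turn [-0.9 -0.3  0.7] t 10.15 tcp [0.4683 0.0349 0.1277] yaw 92.0 F [-0.34  0.57 -1.75] g 0.16
```

```bash
python3 -m handwheel '[0,0,0,0,0,-5,1, 0,0,0,0,0,-15,1, 0,0,0,0,0,-15,1, 0,0,0,0,0,-5,1, 0,0,0,0,0,0,1, 0,0,0,0,0,0,1, 0,0,0,0,0,0,1]'; for k in 1 2 3 4; do python3 -m handwheel '[0,0,0,0,0,0,1]' | grep -E "contact|width"; done; python3 - <<'E'
from h import *
p,d=eyes.snapshot("scene"); cv2.imwrite("pics/s2.png",cv2.resize(p[100:310,220:420,::-1],None,fx=2.5,fy=2.5))
E
```

```text
time_s: 11.02
eef_pos: [0.4681, 0.0348, 0.1674]
tool_rot: [-3.141, 0.0, 1.605]
contact_force: [0.5, -0.4, -1.4]
grip_width: 0.154
contact_force: [0.9, 0.3, -2.4]
grip_width: 0.16
contact_force: [-1.0, -0.0, -1.9]
grip_width: 0.158
contact_force: [0.5, -0.7, -2.4]
grip_width: 0.158
contact_force: [-0.7, 0.1, -1.3]
grip_width: 0.155
```

View pics/s2.png

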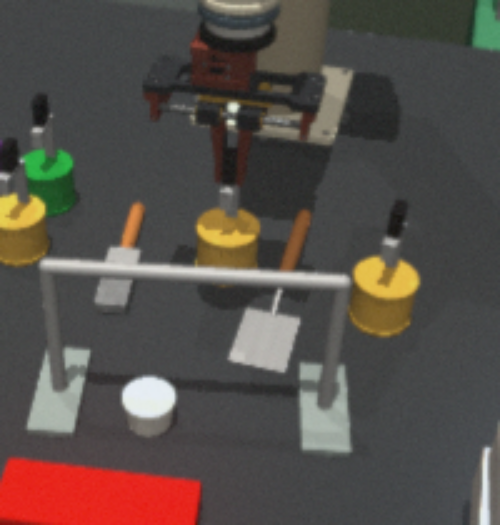

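The middle can is raised, and the left can stands at (385,295) in the crop. Fz is about -1.9 N, so the middle one is empty too. I put it down; the right can should be the heavy one, and I will verify that.

```bash
python3 -m handwheel '[0,0,0,0,0,10,1, 0,0,0,0,0,15,1, 0,0,0,0,0,9,1, 0,0,0,0,0,4,1, 0,0,0,0,0,1.5,1, 0,0,0,0,0,0.5,1, 0,0,0,0,0,0,1, 0,0,0,0,0,0,1]'; python3 -m handwheel '[0,0,0,0,0,0,0.6, 0,0,0,0,0,0,0.6, 0,0,0,0,0,0,0.6, 0,0,0,0,0,0,0.6, 0,0,0,0,0,0,0.5]'; python3 -m handwheel '[0,0,0,0,0,-20,0, 0,0,0,0,0,-50,0, 0,0,0,0,0,-50,0, 0,0,0.105,0,0,-32,0]'; python3 - <<'E'
from h import *
delta((.460,-.231,.28),86)
E
```

```text
time_s: 12.58
eef_pos: [0.4687, 0.0349, 0.1281]
tool_rot: [3.141, -0.0, 1.605]
contact_force: [0.2, 0.2, -1.1]
grip_width: 0.154
time_s: 13.2
eef_pos: [0.4685, 0.0349, 0.1279]
tool_rot: [3.142, 0.0, 1.605]
contact_force: [-0.6, -0.5, -0.2]
grip_width: 0.468
time_s: 13.7
eef_pos: [0.4691, 0.0349, 0.2823]
tool_rot: [3.139, -0.0, 1.498]
contact_force: [0.6, 0.5, 0.8]
grip_width: 0.915
shift mm (tool) [-265.9   10.4    2.3] turn [ 0.003 -0.    -0.003] shift after turn [-265.9    9.5    2.3] t 13.7 tcp [0.4691 0.0349 0.2823] yaw 85.8 F [0.56 0.46 0.77] g 0.915
```

```bash
python3 -m handwheel '[0,0,0,-25,1,0,0, 0,0,0,-45,2,0,0, 0,0,0,-45,2,0,0, 0,0,0,-45,2,0,0, 0,0,0,-45,1,0,0, 0,0,0,-40,1,0,0, 0,0,0,-20,1,0,0, 0,0,0,0,0,0,0]'; python3 - <<'E'
from h import *
delta((.460,-.231,.127),86)
p,d=eyes.snapshot("wrist"); cv2.imwrite("pics/w3.png",p[:,:,::-1]); np.save("w3.npy",d)
grip("wrist",d,(.460,-.231)); print("M"); grip("wrist",d,(.468,.034),.045)
E
```

```text
time_s: 14.7
eef_pos: [0.4596, -0.2307, 0.2797]
tool_rot: [-3.141, -0.0, 1.498]
contact_force: [-0.6, 0.4, -0.2]
grip_width: 0.997
shift mm (tool) [ -0.4   0.5 152.7] turn [-0.    -0.    -0.003] shift after turn [ -0.3   0.4 152.7] t 14.7 tcp [ 0.4596 -0.2307  0.2797] yaw 85.8 F [-0.58  0.43 -0.24] g 0.997
0.105 191 rect c 458.5 -233.4 size 13.6 46.2 ang 86.0 circ [ 458.6 -233.3]
0.15 414 rect c 458.0 -233.5 size 13.3 25.3 ang 86.1 circ [ 458.2 -233.5]
0.054 1791 rect c 458.9 -231.4 size 68.5 67.6 ang 80.6 circ [ 459.7 -231.2]
M
0.105 648 rect c 466.6 35.4 size 46.8 16.1 ang 1.4 circ [466.6  34.7]
0.15 369 rect c 465.9 31.4 size 11.6 26.5 ang 82.1 circ [466.4  34.9]
0.054 2340 rect c 466.8 34.6 size 72.6 70.2 ang 22.1 circ [466.6  35.3]
```

View pics/w3.png

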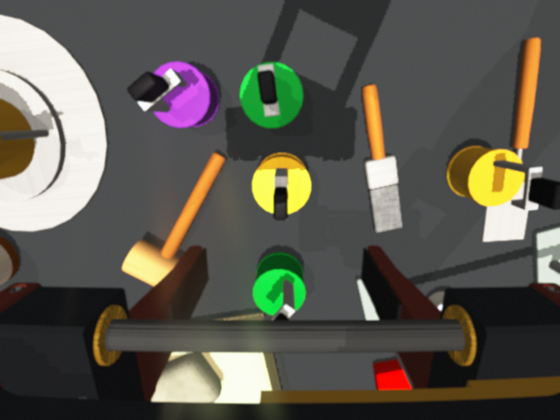

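The right can is at (281,185) between the two greens and aligned with the tool. The middle can stands on its spot at (490,177). I grip and weigh the right one.

```bash
python3 -m handwheel '[0,0,0,-1,0.5,30,0, 0,0,0,0,0,50,0, 0,0,0,0,0,42,0, 0,0,0,0,0,24,0, 0,0,0,0,0,6,0, 0,0,0,0,0,0,0.7]'; python3 -m handwheel '[0,0,0,0,0,0,1, 0,0,0,0,0,0,1, 0,0,0,0,0,0,1, 0,0,0,0,0,0,1, 0,0,0,0,0,0,1, 0,0,0,0,0,0,1, 0,0,0,0,0,0,1, 0,0,0,0,0,0,1]'; python3 -m handwheel '[0,0,0,0,0,0,1, 0,0,0,0,0,-5,1, 0,0,0,0,0,-15,1, 0,0,0,0,0,-15,1, 0,0,0,0,0,-5,1, 0,0,0,0,0,0,1, 0,0,0,0,0,0,1, 0,0,0,0,0,0,1]'; for k in 1 2 3; do python3 -m handwheel '[0,0,0,0,0,0,1]' | grep -E "contact|width"; done
python3 - <<'E'
from h import *
delta((.460,-.231,.127),86)
E
```

```text
time_s: 15.5
eef_pos: [0.4606, -0.2305, 0.1283]
tool_rot: [3.141, -0.0, 1.501]
contact_force: [-0.3, -0.2, -0.1]
grip_width: 0.924
time_s: 16.5
eef_pos: [0.4598, -0.231, 0.1275]
tool_rot: [-3.141, -0.0, 1.5]
contact_force: [-0.4, -0.3, -3.5]
grip_width: 0.16
time_s: 17.5
eef_pos: [0.4599, -0.2311, 0.1674]
tool_rot: [-3.141, -0.0, 1.5]
contact_force: [-0.3, -0.3, -4.6]
grip_width: 0.161
contact_force: [0.2, -0.6, -5.8]
grip_width: 0.159
contact_force: [0.3, 0.6, -5.6]
grip_width: 0.157
contact_force: [0.0, -0.3, -5.1]
grip_width: 0.16
shift mm (tool) [ 0.2 -0.1 40.8] turn [-0.    -0.    -0.001] shift after turn [ 0.2 -0.1 40.8] t 17.88 tcp [ 0.4601 -0.2312  0.1678] yaw 85.9 F [ 0.05 -0.33 -5.08] g 0.16
```

Fz is about -5.3 N, so the right can is the full one. Next is the bar geometry and the approach.

```bash
python3 -m handwheel '[0,0,-0.05,0,0,-20,1, 0,0,-0.1,0,0,-25,1, 0,0,-0.12,0,0,-14,1, 0,0,0,0,0,0,1]'; python3 - <<'E'
from h import *
# bar edges in each picture: refine by fitting a bar model point at z=.18 via mid of cloud-masked pixels
for n in("top","scene"):
    d=np.load(n+"0.npy"); P=cloud(n,d)
    m=(P[...,2]>.172)&(P[...,2]<.2)&(P[...,0]>.58)&(P[...,0]<.72)&(P[...,1]>-.08)&(P[...,1]<.165)&(d>0)
    v,u=np.nonzero(m); 
    # intersect mean pixel rays with plane z=.18 : symmetric silhouettes
    i=eyes.camera_info(n); R=np.array(i["R"]);t=np.array(i["t"]);C=-R.T@t
    ray=P[m]-C; X=C+ray*((.18-C[2])/ray[:,2])[:,None]
    l=cv2.fitLine(X[:,:2].astype(np.float32),cv2.DIST_L2,0,.001,.001).ravel()
    print(n,len(X),l.round(4),"x at y=.044:",l[2]+l[0]/l[1]*(.044-l[3]),"yaw",np.degrees(np.arctan(-l[0]/l[1])))
M=np.array([.650,.044]);e=np.array([.981,.196])
pre=M-.08*e
delta((*pre,.2267),101.3)
E
```

```text
time_s: 18.38
eef_pos: [0.4608, -0.2316, 0.2279]
tool_rot: [3.14, 0.002, 1.769]
contact_force: [-0.8, -0.1, -6.0]
grip_width: 0.159
top 758 [ 0.1979 -0.9802  0.6502  0.044 ] x at y=.044: 0.6501705 yaw 11.414828
scene 713 [ 0.1968 -0.9804  0.6519  0.0433] x at y=.044: 0.6518056 yaw 11.34893
shift mm (tool) [233.  159.7   1.1] turn [0.002 0.002 0.001] shift after turn [233.1 159.5   1.2] t 18.38 tcp [ 0.4608 -0.2316  0.2279] yaw 101.4 F [-0.78 -0.07 -6.04] g 0.159
```

```bash
python3 -m handwheel '[0,0,0,15,10,0,1, 0,0,0,35,24,0,1, 0,0,0,42,29,0,1, 0,0,0,42,29,0,1, 0,0,0,42,29,0,1, 0,0,0,35,24,0,1, 0,0,0,22,15,0,1, 0,0,0,0,0,0,1]'; python3 -m handwheel '[0,0,0,0,0,0,1, 0,0,0,0,0,0,1]'; python3 - <<'E'
from h import *
M=np.array([.651,.044])
delta((*M,.2267),101.3)
p,d=eyes.snapshot("scene"); cv2.imwrite("pics/s3.png",cv2.resize(p[60:270,190:410,::-1],None,fx=2.8,fy=2.8,interpolation=2))
E
```

```text
time_s: 19.38
eef_pos: [0.5708, 0.0314, 0.2257]
tool_rot: [-3.14, -0.001, 1.771]
contact_force: [0.1, -1.1, -5.6]
grip_width: 0.158
time_s: 19.62
eef_pos: [0.5703, 0.0282, 0.2265]
tool_rot: [-3.141, -0.0, 1.769]
contact_force: [-0.6, -1.2, -5.5]
grip_width: 0.158
shift mm (tool) [-0.4 82.2 -0.3] turn [-0.001 -0.     0.001] shift after turn [-0.3 82.2 -0.2] t 19.62 tcp [0.5703 0.0282 0.2265] yaw 101.3 F [-0.65 -1.22 -5.51] g 0.158
```

View pics/s3.png

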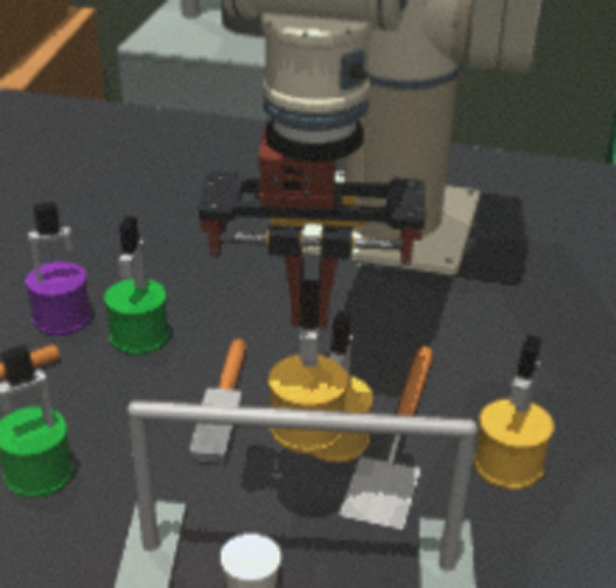

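The full can is held upright (310,400 in the crop) just behind the bar, with its opening facing it. I insert it.

```bash
python3 -m handwheel '[0,0,0,0,8,0,1, 0,0,0,0,14,0,1, 0,0,0,0,14,0,1, 0,0,0,0,10,0,1, 0,0,0,0,4,0,1, 0,0,0,0,0,0,1]'; python3 -m handwheel '[0,0,0,0,6,0,1, 0,0,0,0,10,0,1, 0,0,0,0,10,0,1, 0,0,0,0,5,0,1, 0,0,0,0,1,0,1, 0,0,0,0,0,0,1]';  python3 - <<'E'
from h import *
M=np.array([.651,.044])
delta((*M,.198),101.3)
p,d=eyes.snapshot("scene"); cv2.imwrite("pics/s4.png",cv2.resize(p[100:270,220:380,::-1],None,fx=3.5,fy=3.5,interpolation=2))
p,d=eyes.snapshot("top"); cv2.imwrite("pics/t4.png",cv2.resize(p[100:270,180:340,::-1],None,fx=3.5,fy=3.5,interpolation=2))
E
```

```text
time_s: 20.42
eef_pos: [0.6199, 0.0388, 0.2266]
tool_rot: [-3.141, -0.0, 1.77]
contact_force: [0.1, 0.6, -4.7]
grip_width: 0.158
time_s: 21.18
eef_pos: [0.6511, 0.045, 0.2267]
tool_rot: [-3.141, -0.0, 1.77]
contact_force: [0.3, -0.4, -4.2]
grip_width: 0.157
shift mm (tool) [-1.  -0.3 28.7] turn [-0.001 -0.     0.002] shift after turn [-1.  -0.3 28.7] t 21.18 tcp [0.6511 0.045  0.2267] yaw 101.4 F [ 0.31 -0.42 -4.16] g 0.157
```

View pics/s4.png

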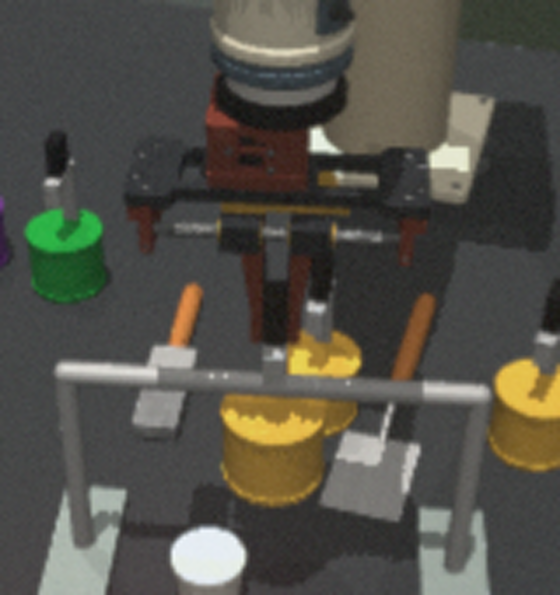

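View pics/t4.png

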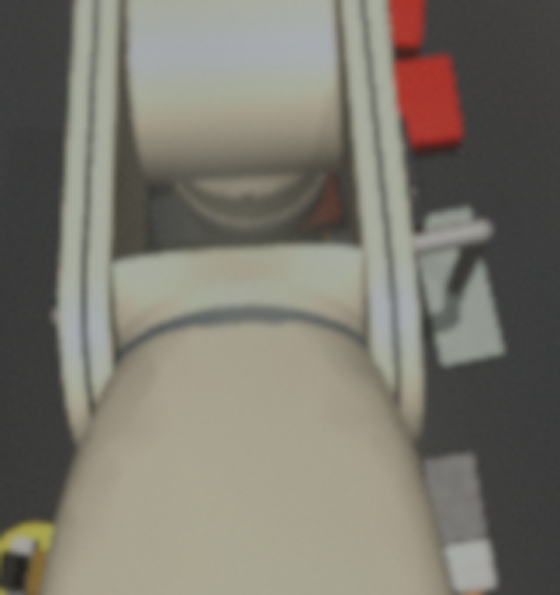

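```bash
python3 - <<'E'
from h import *
p,d=eyes.snapshot("scene"); P=cloud("scene",d)
e=np.array([.981,.196]);n=np.array([-.196,.981]);M=np.array([.651,.045])
q=P-np.array([*M,0]); a=q[...,0]*e[0]+q[...,1]*e[1]; b=q[...,0]*n[0]+q[...,1]*n[1]
m=(abs(b)<.006)&(d>0)&(abs(a)<.06)&(P[...,2]>.15)&(P[...,2]<.27)
o=np.argsort(P[...,2][m])
for z,aa in zip(P[...,2][m][o][::2],a[m][o][::2]): print(round(z*1000),round(aa*1000),end=" | ")
u,v=np.round(proj("scene",[(M[0]+.02*e[0],M[1]+.02*e[1],.199)])[0]).astype(int); print("\n",u,v)
c=p[v-24:v+16,u-24:u+24,::-1]; cv2.imwrite("pics/s5.png",cv2.resize(c,None,fx=12,fy=12,interpolation=2))
E
```

```text
150 36 | 152 34 | 152 34 | 156 35 | 156 35 | 157 26 | 157 23 | 157 19 | 158 30 | 158 34 | 158 -1 | 158 -1 | 158 27 | 158 -5 | 159 17 | 159 28 | 159 10 | 159 7 | 159 18 | 159 21 | 159 -7 | 159 28 | 159 25 | 159 -11 | 159 18 | 159 11 | 160 29 | 160 15 | 160 18 | 160 15 | 160 1 | 160 5 | 160 25 | 160 36 | 160 26 | 160 5 | 160 12 | 160 1 | 161 23 | 161 21 | 172 4 | 177 6 | 178 7 | 179 5 | 180 5 | 180 6 | 197 22 | 198 23 | 200 22 | 201 23 | 201 24 | 203 22 | 205 22 | 206 23 | 206 26 | 207 20 | 208 22 | 210 24 | 211 24 | 212 23 | 213 24 | 215 22 | 215 23 | 218 23 | 219 23 | 219 24 | 220 14 | 220 18 | 220 11 | 220 22 | 221 18 | 222 20 | 222 20 | 222 10 | 222 10 | 222 18 | 223 11 | 223 18 | 225 13 | 226 11 | 226 15 | 228 14 | 229 11 | 230 13 | 230 13 | 231 14 | 232 9 | 233 12 | 234 13 | 236 13 | 237 14 | 238 12 | 238 12 | 239 10 | 240 14 | 242 13 | 242 13 | 242 13 | 244 12 | 245 14 | 246 14 | 247 12 | 247 13 | 250 13 | 250 12 | 250 13 | 251 11 | 252 12 | 253 10 | 254 11 | 255 -10 | 256 16 | 256 13 | 256 -8 | 257 11 | 257 -11 | 257 1 | 258 5 | 258 -2 | 258 12 | 258 1 | 259 -6 | 259 -10 | 259 10 | 259 6 | 259 6 | 259 -8 | 259 -4 | 260 15 | 260 12 | 
 297 209
```

View pics/s5.png

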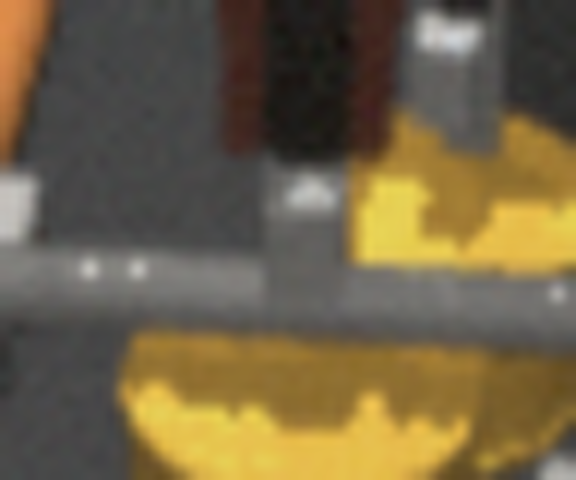

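Depth puts the tip (z 197–219) 23 mm beyond the bar axis and the bar face at about +6 mm, so the bar is inside the hook. The crop also shows the tip at (300,240) in front of the bar. I lower the can.

```bash
python3 -m handwheel '[0,0,0,0,0,8,1, 0,0,0,0,0,10,1, 0,0,0,0,0,6,1, 0,0,0,0,0,2.5,1, 0,0,0,0,0,1,1, 0,0,0,0,0,0,1, 0,0,0,0,0,0,1]'; python3 -m handwheel '[0,0,0,0,0,0.5,1, 0,0,0,0,0,0,1]'; python3 -m handwheel '[0,0,0,0,0,0.5,1, 0,0,0,0,0,0,1]'
```

```text
time_s: 22.2
eef_pos: [0.6515, 0.0451, 0.1997]
tool_rot: [3.141, 0.0, 1.77]
contact_force: [0.4, 0.3, -4.2]
grip_width: 0.159
time_s: 22.45
eef_pos: [0.6513, 0.0451, 0.1989]
tool_rot: [3.142, 0.0, 1.77]
contact_force: [-0.1, -0.3, -6.0]
grip_width: 0.158
time_s: 22.7
eef_pos: [0.6512, 0.0451, 0.1983]
tool_rot: [-3.141, -0.0, 1.77]
contact_force: [-1.1, -0.5, -5.1]
grip_width: 0.162
```

```bash
for k in 1 2; do python3 -m handwheel '[0,0,0,0,0,0.7,1, 0,0,0,0,0,0,1]'|grep -E "eef|cont"; done;  python3 -m handwheel '[0,0,0,0,0,0.5,1, 0,0,0,0,0,0,1]'|grep -E "eef|cont"
```

```text
eef_pos: [0.6512, 0.0451, 0.1976]
contact_force: [0.4, -0.5, -4.7]
eef_pos: [0.6513, 0.0451, 0.1974]
contact_force: [-1.1, -1.0, -0.5]
eef_pos: [0.6514, 0.0451, 0.1974]
contact_force: [-4.5, 0.6, 5.4]
```

```bash
python3 -m handwheel '[0,0,0,0,0,-0.4,1, 0,0,0,0,0,0,1, 0,0,0,0,0,0,1]'|grep -E "eef|cont";  python3 -m handwheel '[0,0,0,0,0,0,0.75, 0,0,0,0,0,0,0.75, 0,0,0,0,0,0,0.75, 0,0,0,0,0,0,0.75, 0,0,0,0,0,0,0.6]'; python3 - <<'E'
from h import *
p,d=eyes.snapshot("scene"); cv2.imwrite("pics/s6.png",cv2.resize(p[100:270,220:380,::-1],None,fx=3.5,fy=3.5,interpolation=2))
E
```

```text
eef_pos: [0.6514, 0.0451, 0.1973]
contact_force: [-4.0, 0.5, 5.3]
time_s: 24.45
eef_pos: [0.6513, 0.0451, 0.1968]
tool_rot: [3.142, 0.0, 1.77]
contact_force: [0.1, -1.6, 0.3]
grip_width: 0.325
```

View pics/s6.png

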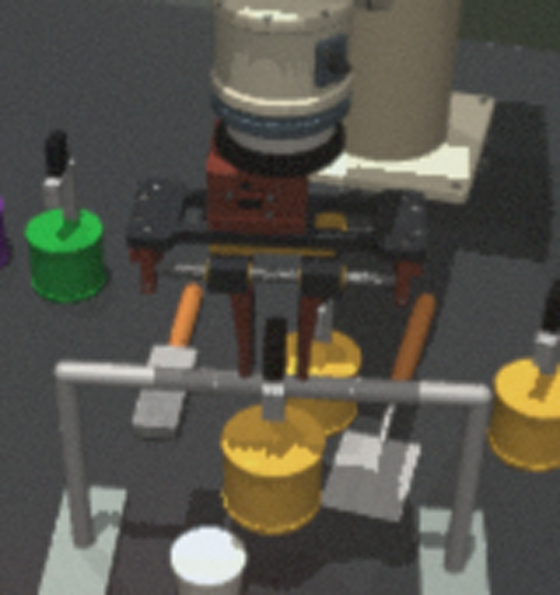

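The can is hanging (grip at (275,345), can at (272,470)) with the fingers clear at either side. I withdraw straight up.

```bash
python3 -m handwheel '[0,0,0,0,0,0,0.2, 0,0,0,0,0,0,0.2, 0,0,0,0,0,-8,0.2, 0,0,0,0,0,-20,0.2, 0,0,0,0,0,-35,0.2, 0,0,0,0,0,-35,0, 0,0,0,0,0,-20,0]'; python3 -m handwheel '[0,0,0,0,-30,0,0, 0,0,0,0,-50,0,0, 0,0,0,0,-50,0,0, 0,0,0,0,-50,0,0, 0,0,0,0,-30,0,0, 0,0,0,0,0,0,0]'; python3 -m handwheel '[0,0,0,0,0,0,0, 0,0,0,0,0,0,0, 0,0,0,0,0,0,0, 0,0,0,0,0,0,0, 0,0,0,0,0,0,0, 0,0,0,0,0,0,0, 0,0,0,0,0,0,0, 0,0,0,0,0,0,0]' >/dev/null; python3 - <<'E'
from h import *
p,d=eyes.snapshot("scene"); cv2.imwrite("pics/s7.png",cv2.resize(p[100:310,180:420,::-1],None,fx=2.8,fy=2.8,interpolation=2))
P=cloud("scene",d)
e=np.array([.981,.196]);n=np.array([-.196,.981]);M=np.array([.651,.045])
q=P-np.array([*M,0]); a=q[...,0]*e[0]+q[...,1]*e[1]; b=q[...,0]*n[0]+q[...,1]*n[1]
m=(abs(b)<.03)&(d>0)&(abs(a)<.06)&(P[...,2]>.05)&(P[...,2]<.27)
z=P[...,2][m]; A=a[m];B=b[m]
for lo,hi in((.222,.24),(.172,.185),(.128,.14),(.06,.12)):
    k=(z>lo)&(z<hi); print(lo,k.sum(),"a",(A[k].mean()*1000).round(1),(A[k].max()*1000).round(1),"b",(B[k].mean()*1000).round(1))
print("zmax",np.sort(z)[-5:],"zmin",np.sort(z)[:3]); print(robot.get_state()["contact_force"])
for c in((.457,.217),(.468,.034)): grip("scene",d,c,.045)
E
```

```text
time_s: 25.38
eef_pos: [0.6522, 0.0451, 0.319]
tool_rot: [3.137, 0.001, 1.77]
contact_force: [-1.0, 0.2, 0.5]
grip_width: 0.983
time_s: 26.12
eef_pos: [0.4445, 0.0033, 0.3166]
tool_rot: [3.139, 0.001, 1.769]
contact_force: [0.7, 0.1, 0.3]
grip_width: 0.998
0.222 53 a 5.0 16.2 b 1.4
0.172 124 a 8.2 25.4 b 0.7
0.128 380 a 2.4 37.5 b 0.7
0.06 349 a 28.5 35.7 b 0.8
zmax [0.22958456 0.22973443 0.22982145 0.23015057 0.23022991] zmin [0.06617162 0.06763013 0.06783026]
[ 0.12374676  0.39534567 -0.15314062]
0.105 63 rect c 459.0 219.8 size 13.9 49.0 ang 79.8 circ [459.1 220.8]
0.15 46 rect c 459.0 219.3 size 13.7 31.1 ang 82.7 circ [459.5 223. ]
0.054 354 rect c 460.7 220.3 size 70.2 70.2 ang 9.3 circ [459.2 219.1]
0.105 58 rect c 469.4 36.4 size 47.1 14.3 ang 1.8 circ [469.3  38. ]
0.15 40 rect c 470.8 36.6 size 26.3 13.7 ang 13.0 circ [470.7  37. ]
0.054 241 rect c 463.8 39.9 size 62.2 58.9 ang 12.3 circ [466.2  37.7]
```

View pics/s7.png

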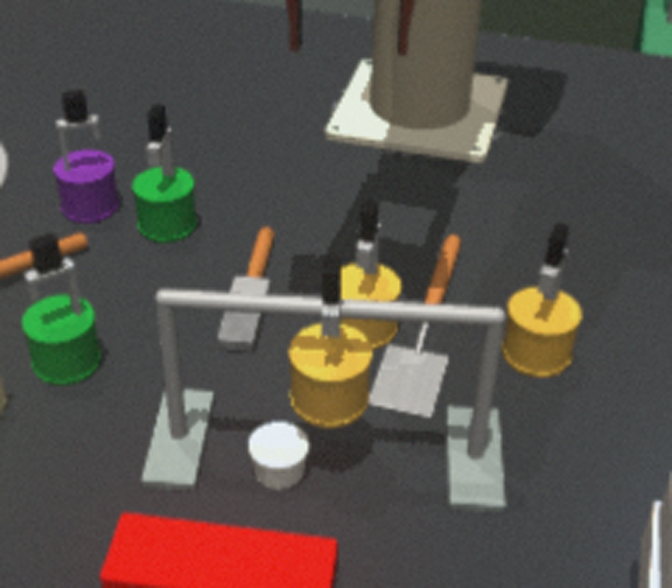

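The full can hangs upright (330,370 in the crop) and the two empties stand in place. I check for residual swing before handing in.

```bash
for i in 1 2 3; do python3 -m handwheel '[0,0,0,0,0,0,0, 0,0,0,0,0,0,0, 0,0,0,0,0,0,0, 0,0,0,0,0,0,0, 0,0,0,0,0,0,0, 0,0,0,0,0,0,0, 0,0,0,0,0,0,0, 0,0,0,0,0,0,0]' >/dev/null; done; python3 - <<'E'
from h import *
L=[]
for i in range(8):
    p,d=eyes.snapshot("scene"); L.append(p[200:260,270:330].astype(float))
print([np.abs(x-L[0]).mean().round(2) for x in L], robot.get_state()["time_s"])
robot.job_done()
E
```

```text
[np.float64(0.0), np.float64(1.96), np.float64(2.02), np.float64(1.97), np.float64(1.99), np.float64(2.02), np.float64(1.99), np.float64(1.99)] 30.575
the job is handed in; nothing more can be done
```

I hung the full can on the rail, put the two empty ones back on their own spots, and handed the job in at about 30.6 s of the 64 s allowed.

- **Weighing:** I lifted all three brass cans. The left read about 1.7 N and the middle about 1.9 N, so both are empty. The right read about 5.3 N, so it is the full one.
- **Hanging:** The full can hangs near the middle of the bar. Its grip top is at z = 0.230 m, against 0.231 m expected when the hook rests on the bar, so the underside is about 70 mm up. In the last picture it looked upright. Eight pictures over 0.4 s differed only by a steady noise level, so I saw no swing.
- **Empty cans:** Both stand within a few millimetres of where they started. The scene camera's lid circle for the middle can was a few millimetres off its grip position, because that can was partly hidden behind the hanging one.
- **Force while lowering:** As the hook seated on the bar, the tool pressed briefly, reading about 5 N upward and 4 N sideways. It fell to about zero once the fingers opened.
- **Other things on the bench:** The brush, spatula, tin, red case and mallet looked untouched in the pictures. I did not measure them, and I did not check the measuring cylinder in the last picture.

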